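Tip a pail of busbar insulators into the blue parts bin

TASK

Take the galvanised pail with the orange grip and tip it over the blue parts bin, so that both red insulators in it end up in that bin. Then stand the emptied pail upright on the bare worktop again, clear of the bins. Do not disturb the pail with the black grip.

Things in the scene. Friction and masses are not known exactly. Their poses are not given: they have to be found in the camera images.
- pail: Open galvanised pail with an orange grip on its wire bail; 100 mm high, about 0.3 kg, outer diameter 104 mm at the mouth, 84 mm at the bottom, wall 3 mm, bottom 4 mm, smooth. Origin: centre of its underside, z to the mouth. The bail's pivots lie on the pail's y axis, 88 mm up, 58 mm either side. Drawn over the bin's edge by the bail, its side resting on that edge, it tips about the pivots.
- pail_grip (a point): Centre of the orange grip, a bar 16 x 64 x 18 mm, 77 mm from the pivot axis (165 mm above the pail's underside with the bail upright); length along the pail's y, the 16 mm to pinch along x, z away from the pivots. The bail starts within 6 degrees of upright, stays where left, and swings lightly up to 140 degrees either way: held by it, the pail hangs upright to about 8 degrees.
- insulator1: One of two red drum-shaped busbar insulators, 29 mm in diameter and 30 mm high, 40 g, with brass inserts. Origin at the centre of one end, z along its axis. Both start standing loose on the bottom inside the pail with the orange grip.
- insulator2: The other red insulator, the same as the first.
- bin_blue: Blue open-topped parts bin, 180 x 180 mm, 90 mm high outside, walls and floor 5 mm, empty, fixed to the worktop. Origin: centre of its underside, x and y along its sides; its -x side, with a white card, faces roughly to the robot. A grey bin of the same size, holding black cable glands, stands beside it.
- pail_black: The bystander: a pail of the same size and make, with a black grip on its bail and brass spacers in it. To be left alone. Origin at the centre of its underside.
Things that resemble listed ones, but are neither listed nor needed, are in the scene too. Leave any grey or pink look-alike of the insulator1 alone.

How it is judged (in metres and radians):
On the way:
1. the pail with the orange grip is tipped on its side or farther, over the blue bin (angle between pail's own z axis and vertical above 1.4 rad and horizontal distance between pail_grip and bin_blue below 0.16 m and height (world z) of pail_grip above 0.05 m), for 0.1 s.
At the end, for the whole second after the job is handed in: Both red insulators lie at rest inside the blue bin (within its walls, below its rim), and the pail with the orange grip stands at rest upright (within 8 degrees) on the worktop itself, its centre more than 120 mm from the blue bin's centre (x of insulator1 in the frame of bin_blue between -0.088 and 0.088 m and y of insulator1 in the frame of bin_blue between -0.088 and 0.088 m and z of each of insulator1, insulator2 in the frame of bin_blue below 0.06 m and linear speed of each of insulator1, insulator2, pail below 0.05 m/s and x of insulator2 in the frame of bin_blue between -0.088 and 0.088 m and y of insulator2 in the frame of bin_blue between -0.088 and 0.088 m and angle between pail's own z axis and vertical below 0.15 rad and height (world z) of pail below 0.008 m and horizontal distance between pail and bin_blue above 0.12 m); the robot touches nothing.
It fails at once if the pail with the black grip is moved by more than 30 mm or tipped by more than 17 degrees (distance of pail_black from where it was at the start of the episode above 0.03 m or angle between pail_black's own z axis and vertical above 0.3 rad).
It also fails if it takes over 66 s, if anything falls off the work surface, if the arm or the gripper's body presses on something with over 40 N, if the wrist force passes 120 N, or if a joint passes its speed limit or range.

ROBOT

A 7-joint arm with a two-finger parallel gripper is mounted at the origin on the work surface. World frame = base frame: x ahead of the robot, y to its left, z up, the work surface at z = 0. Lengths are in mm, angles in rad, forces in N, time in s.
With the tool pointing down it reaches from about 425 to 1025 mm from the base axis. Payload 9.4 kg.
Tool frame: the origin (TCP) lies on the mounting face of the last link; the fingertips stand 186 mm ahead of it and the grasp point (between the pads) lies 167 mm ahead of it; z points along the fingers, y is the line along which they close (so a half turn about z gives the same grasp; the last joint's range is limited). The gripper opens to 93 mm and grips with 3 to 60 N. Pads are 15 mm wide; open, the fingers measure 128 mm over their backs; the gripper's body (75 mm by 188 mm) begins 65 mm behind the grasp point.
Start: joints at [-1.427, 0.599, -0.003, 1.599, 0.002, 0.943, -0.08], TCP at [158.779, 707.399, 404.718] pointing down, gripper open.
Joint ranges: [-2.57, 2.57], [-0.35, 1.97], [-1.29, 1.29], [0.11, 2.56], [-1.05, 4.19], [0.11, 1.86], [-2.63, 2.63]. Speed limits (rad/s): [2.22, 2.22, 3.01, 3.01, 3.14, 3.14, 3.14].

INTERFACE

Orientations are given as a unit quaternion [x, y, z, w].
In Python, from rig import telemetry, viewer, workorder, spotter gives the robot as it stands.
- The arm moves only by the shell command python3 -m inch 'ROWS'. ROWS is JSON, one flat list of numbers, 7 for each row, row after row: the shift along the tool's x, y, z normalised to -1 to 1, where 1 is 25 mm, then the turn, a rotation vector about the tool's x, y, z normalised to -1 to 1, where 1 is 0.1 rad, then the gripper command: -1 is fully open, 1 is shut, values between are in proportion. A call has 1 to 20 rows; each row shifts and turns the commanded pose from where the row before left it, along the tool's axes as they then stand; what a row does not reach is not made up. A row lasts 1/12 s, in which the tool goes at most 41.7 mm and 7.16 degrees, less where a joint would pass 70% of its speed; a pose out of reach is approached as far as the arm can. A call with a number of a shift or a turn outside -1 to 1 is refused whole. A call with a gripper value outside its range is refused whole. The fingers move at their own pace and stop on an object; the grip force is fixed at half the most. Time passes only in rows, so rows that do not move let the fingers close. It gives the time, the measured TCP pose, the force, the opening and the grip force at its end, in the units of the state.
- telemetry.get_obs(): the state, without advancing time (a new reading comes with each control period).
- viewer.read_camera(name): name is "side" or "top"; returns (picture, depth): 400x640x3 uint8, blue, green, red; 400x640 float32, mm along the optical axis (not along the pixel's ray), 0 where there is no reading.
- viewer.calibration(name): a dict with "K" (3x3 intrinsics, pixels), "k1" (the pictures are not rectified: a ray, as slopes to the right and down, at radius r is drawn at 1 + k1 r^2 times it, then the intrinsics apply), "extrinsics" (4x4, takes a point from world to camera coordinates). Camera axes: x right, y down, z forward; pixel columns grow to the right and rows downward; lengths in mm; the calibration is good to about 2 mm. A picture is of the moment at which its call begins. calibration takes no time and is no camera call.
- workorder.close_job(): hands the job in; it is judged then, once.
Trained networks look in the newest picture that a camera, given by its name, has taken for a name from the list of things; names that differ only in an ending like _2 or _b are one class to them, and where a whole thing is asked for, a point or a joint stands for the part that bears it (a point fixed in the world has none). Each returns a list of dicts, best first, with "p" (0 to 1); they miss things now and then, are a little off and sometimes report something else, mostly with a low value. They report only what shows in the picture. A call takes as long as a camera call. They do not tell look-alikes from the thing itself.
- spotter.spot_in(camera, thing): "box" ([left, top, right, bottom] in pixels, round what is visible of it).
- spotter.trace(camera, thing): "pixels" (400x640 bool, what is visible of it) and "box" ([left, top, right, bottom] in pixels, round what is visible of it).
The state is a dict: "time": time; "q": joint angles; "joint_velocities": joint speeds; "joint_torque": joint torques, N m; "tool_pos": TCP position; "eef_rot": TCP orientation; "ft_force": force on the tool from outside, world axes, zero at the start; "wrist_torque": the same for the moment, N m; "gripper_width": finger opening in mm; "grip_force": force on a finger pad.
Only numpy, scipy, OpenCV 4.12 (cv2) and the standard library are available. Lean on these libraries where they do the work, as an engineer would, in place of code of your own. Each camera call takes 0.05 s, during which the arm holds its last target. There are 200 camera calls.

## Working session

There is one attempt and no reset: what is moved stays moved. The work goes in short steps, Python scripts to look and compute and a shell command to move; the robot and the scene stay as the last step left them, time stands still between calls to the robot, and variables do not carry over. Pictures are saved under pics/ and viewed, at most 10 in all, crops included, and the job is handed in when it is done.

```bash
mkdir -p pics; cat > h.py <<'E'
import numpy as np, cv2
from rig import telemetry, viewer, workorder, spotter
def px2w(cam,u,v,d):
    c=viewer.calibration(cam);K=np.array(c["K"]);k=float(c["k1"]);T=np.array(c["extrinsics"])
    u,v,d=[np.atleast_1d(np.asarray(a,float)) for a in (u,v,d)]
    x=(u-K[0,2])/K[0,0];y=(v-K[1,2])/K[1,1]
    X,Y=x.copy(),y.copy()
    for _ in range(10):
        s=1+k*(X*X+Y*Y);X=x/s;Y=y/s
    P=np.stack([X*d,Y*d,d],1)
    return (P-T[:3,3])@T[:3,:3]
def maskpts(cam,m,depth):
    v,u=np.nonzero(m&(depth>0));return px2w(cam,u,v,depth[v,u])
def st():
    o=telemetry.get_obs()
    print('t',round(o["time"],2),'tcp',np.round(o["tool_pos"],1),'q',np.round(o["eef_rot"],4),'F',np.round(o["ft_force"],1),'w',round(float(o["gripper_width"]),1),'j',np.round(o["q"],2))
E
python3 - <<'E'
from h import *
st()
ims=[]
for c in("side","top"):
    p,d=viewer.read_camera(c);ims.append(p);np.save(c+"_d.npy",d);cv2.imwrite("pics/%s0.png"%c,p)
    for th in("pail","pail_grip","bin_blue","insulator1"):
        for r in spotter.trace(c,th)[:4]:
            w=maskpts(c,r["pixels"],d)
            print(c,th,round(r["p"],2),np.round(r["box"]),'med',np.round(np.median(w,0)),'lo',np.round(np.percentile(w,2,0)),'hi',np.round(np.percentile(w,98,0)))
E
```

```text
t 0.0 tcp [158.7 707.2 403.9] q [ 1.101e-01  9.939e-01 -8.000e-04  0.000e+00] F [-0.1  0.1 -0.2] w 92.9 j [-1.43  0.6  -0.    1.6   0.    0.94 -0.08]
side pail 0.68 [376. 290. 430. 348.] med [ 460. -367.   61.] lo [ 410. -415.    3.] hi [ 502. -321.  176.]
side pail_grip 0.96 [376. 292. 428. 312.] med [ 455. -370.  174.] lo [ 431. -405.  109.] hi [ 482. -318.  177.]
side bin_blue 0.59 [350. 162. 450. 256.] med [ 674. -116.   33.] lo [ 564. -220.    3.] hi [755. -29.  93.]
side insulator1 0.62 [424. 292. 436. 308.] med [ 567. -359.   28.] lo [ 559. -370.    1.] hi [ 587. -343.   35.]
side insulator1 0.5 [340. 339. 353. 352.] med [ 336. -343.   28.] lo [ 324. -354.    0.] hi [ 358. -321.   34.]
side insulator1 0.49 [355. 284. 369. 294.] med [ 444. -256.   27.] lo [ 434. -267.   -1.] hi [ 460. -232.   34.]
side insulator1 0.47 [398. 319. 406. 333.] med [ 465. -382.   33.] lo [ 455. -393.   18.] hi [ 479. -369.   39.]
top pail 0.91 [433. 188. 482. 228.] med [ 457. -379.   66.] lo [ 411. -416.   -1.] hi [ 506. -319.  174.]
top pail_grip 0.63 [439. 196. 482. 218.] med [ 457. -365.  172.] lo [ 432. -419.   97.] hi [ 484. -314.  176.]
top pail_grip 0.39 [327.  93. 399. 173.] med [ 672. -129.    5.] lo [ 567. -214.   -0.] hi [755. -32.  90.]
top insulator1 0.49 [441. 204. 449. 215.] med [ 451. -350.   32.] lo [ 440. -362.   27.] hi [ 462. -324.   87.]
top insulator1 0.45 [433. 246. 447. 258.] med [ 337. -337.   27.] lo [ 323. -354.    0.] hi [ 351. -326.   32.]
top insulator1 0.4 [400. 210. 415. 216.] med [ 448. -250.   28.] lo [ 434. -263.   15.] hi [ 459. -239.   33.]
```

View pics/top0.png

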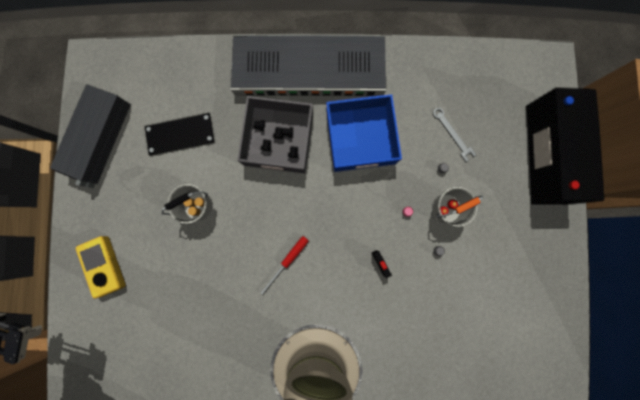

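View pics/side0.png

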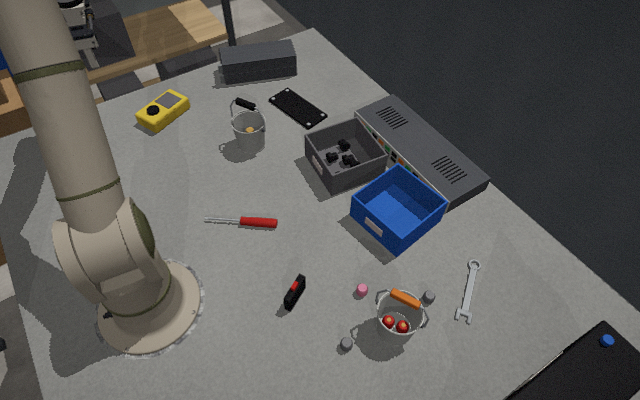

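Candidates for the target, by top pixel: orange-grip pail (458,207), and side view (400,312), with two red drums inside; black-grip pail (187,205), not the one. Loose insulator look-alikes: pink (408,212), grey (443,168) and (439,252). I choose the orange-grip pail. Next I check it in a crop and fit its pose.

```bash
python3 - <<'E'
from h import *
out=[]
for c in("side","top"):
    p=cv2.imread("pics/%s0.png"%c);d=np.load(c+"_d.npy")
    V,U=np.mgrid[0:400,0:640]
    W=px2w(c,U.ravel(),V.ravel(),d.ravel()).reshape(400,640,3)
    hsv=cv2.cvtColor(p,cv2.COLOR_BGR2HSV)
    near=(abs(W[...,0]-457)<110)&(abs(W[...,1]+367)<110)&(d>0)
    g=near&(hsv[...,0]>5)&(hsv[...,0]<20)&(hsv[...,1]>150)&(W[...,2]>145)
    P=W[g]; ctr=P.mean(0); u,s,vt=np.linalg.svd(P[:,:2]-ctr[:2],full_matrices=False)
    print(c,'grip n',len(P),ctr,'rect',cv2.minAreaRect(P[:,:2].astype(np.float32)),'dir',vt[0],'z',np.percentile(P[:,2],[5,50,95]))
    rm=near&(W[...,2]>92)&(W[...,2]<104)
    R=W[rm]; A=np.c_[2*R[:,:2],np.ones(len(R))]; s=np.linalg.lstsq(A,(R[:,:2]**2).sum(1),rcond=None)[0]
    print('rim',len(R),s[:2],np.sqrt(s[2]+s[0]**2+s[1]**2), 'enc',cv2.minEnclosingCircle(R[:,:2].astype(np.float32)))
    b=(hsv[...,0]>105)&(hsv[...,0]<130)&(hsv[...,1]>150)&(abs(W[...,0]-665)<150)&(abs(W[...,1]+120)<150)
    B=W[b]; B2=B[B[:,2]>83]
    print('bin',cv2.minAreaRect(B2[:,:2].astype(np.float32)),'all',cv2.minAreaRect(B[B[:,2]>10][:,:2].astype(np.float32)))
    cr=p[270:370,350:450] if c=="side" else p[155:255,400:500]
    out.append(cv2.resize(cr,(400,400),interpolation=cv2.INTER_CUBIC))
    if c=="top":
        o=near&(W[...,2]>8);print('others z>8 x range')
cv2.imwrite("pics/crop.png",np.hstack(out))
E
```

```text
side grip n 293 [ 454.16232157 -370.00109382  172.25785183] rect ((455.3771667480469, -369.0508728027344), (16.0432186126709, 62.65630340576172), 28.259614944458008) dir [ 0.44339448 -0.89632658] z [162.26053543 174.22257002 176.6426486 ]
rim 293 [ 457.0436823  -368.06060042] 49.94708884677658 enc ((455.98504638671875, -368.59820556640625), 59.67866516113281)
bin ((661.5164794921875, -122.41817474365234), (184.80270385742188, 181.65963745117188), 7.6273674964904785) all ((685.7526245117188, -97.669921875), (239.37962341308594, 224.3577423095703), 7.609438419342041)
top grip n 171 [ 457.1293942  -366.08794926  172.15854854] rect ((457.1416320800781, -367.123779296875), (16.407670974731445, 61.858402252197266), 27.472524642944336) dir [ 0.44568189 -0.8951914 ] z [166.59596153 172.49431094 175.44331925]
rim 215 [ 458.01385682 -366.92037254] 50.17453491319251 enc ((457.6860046386719, -366.02264404296875), 58.857444763183594)
bin ((661.9786376953125, -120.5855712890625), (180.39892578125, 179.74417114257812), 7.606360912322998) all ((661.9489135742188, -120.55821228027344), (180.40115356445312, 179.8675537109375), 7.639285087585449)
others z>8 x range
```

View pics/crop.png

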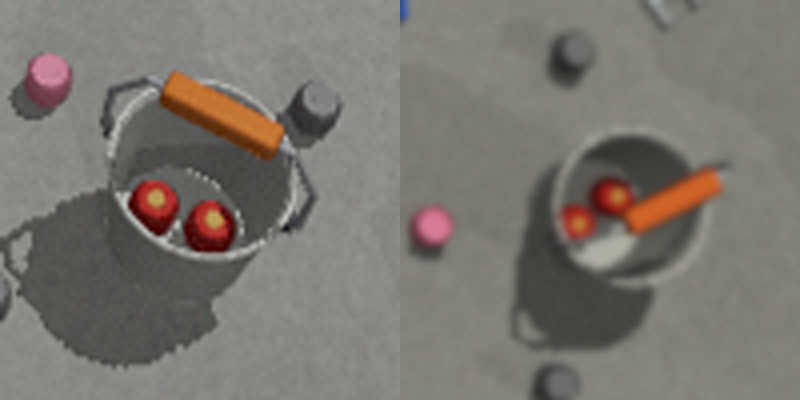

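Both views agree: the orange-grip pail is the target. In the crop the grip is upright at about side (405,298) and top (468,203), with two red drums inside. The pink and grey drums lie outside it. Pail centre is about (457,-367), pinch direction 27.5°. The bin is at (662,-120.5), yaw 7.6°.

First I go above the pail, yawing the tool by -50° and taking a wide path round the base.

```bash
python3 -m inch '[0,0,-0.15,0,0,0.87,-1, 0,0,-0.15,0,0,0.87,-1, 0,0,-0.15,0,0,0.87,-1, 0,0,-0.15,0,0,0.87,-1, 0,0,-0.15,0,0,0.87,-1, 0,0,-0.15,0,0,0.87,-1, 0,0,-0.15,0,0,0.87,-1, 0,0,-0.15,0,0,0.87,-1, 0,0,-0.15,0,0,0.87,-1, 0,0,-0.15,0,0,0.87,-1]'
python3 -m inch '[-1,0.19,0,0,0,0,-1, -1,0.19,0,0,0,0,-1, -1,0.19,0,0,0,0,-1, -1,0.19,0,0,0,0,-1, -1,0.19,0,0,0,0,-1, -1,0.19,0,0,0,0,-1, -1,0.19,0,0,0,0,-1, -1,0.19,0,0,0,0,-1, -1,0.19,0,0,0,0,-1, -1,0.19,0,0,0,0,-1, -1,0.19,0,0,0,0,-1, -1,0.19,0,0,0,0,-1, -1,0.19,0,0,0,0,-1, -1,0.19,0,0,0,0,-1]'
python3 -m inch '[-1,0.19,0,0,0,0,-1, -1,0.19,0,0,0,0,-1, -1,0.19,0,0,0,0,-1, -1,0.19,0,0,0,0,-1, -1,0.19,0,0,0,0,-1, -1,0.19,0,0,0,0,-1, -1,0.19,0,0,0,0,-1, -1,0.19,0,0,0,0,-1, -1,0.19,0,0,0,0,-1, -1,0.19,0,0,0,0,-1, -1,0.19,0,0,0,0,-1, -1,0.19,0,0,0,0,-1, -1,0.19,0,0,0,0,-1, -1,0.19,0,0,0,0,-1]'
cat >> h.py <<'E'
from scipy.spatial.transform import Rotation as Ro
def to(x,y,z,yaw):
    "mm in tool axes to put TCP at x,y,z; turn about tool z (units .1rad) for tool-y at yaw deg"
    o=telemetry.get_obs();R=Ro.from_quat(o["eef_rot"]).as_matrix()
    cur=np.degrees(np.arctan2(R[1,1],R[0,1]));d=(yaw-cur+90)%180-90
    print('tool shift /25:',np.round(R.T@(np.array([x,y,z])-o["tool_pos"])/25,2),'cur yaw',round(cur,2),'turn z',round(-np.radians(d)/.1,2),'tilt',np.round(R[2],3))
E
python3 -c "
from h import *
st();to(457,-367,440,27.5)"
```

```text
time: 1.33
tool_pos: [158.7, 707.4, 442.5]
eef_rot: [0.521, 0.854, 0.0, -0.0]
ft_force: [-0.3, 0.7, -0.4]
gripper_width: 92.8
grip_force: 0.0
time: 2.5
tool_pos: [380.0, 426.6, 442.5]
eef_rot: [0.519, 0.855, 0.0, 0.0]
ft_force: [0.2, 0.1, -0.2]
gripper_width: 92.8
grip_force: 0.0
time: 3.67
tool_pos: [600.7, 146.9, 442.4]
eef_rot: [0.519, 0.855, 0.0, 0.0]
ft_force: [-0.9, 0.8, 0.6]
gripper_width: 93.0
grip_force: 0.0
t 3.67 tcp [600.7 146.9 442.4] q [5.187e-01 8.550e-01 2.000e-04 1.000e-04] F [-0.9  0.8  0.6] w 93.0 j [-0.55  0.44  0.31  1.83 -0.17  0.9   0.32]
tool shift /25: [-15.58 -14.59   0.09] cur yaw 27.51 turn z 0.0 tilt [ 0.  0. -1.]
```

```bash
python3 -m inch '[-0.71,-0.66,0,0,0,0,-1, -0.71,-0.66,0,0,0,0,-1, -0.71,-0.66,0,0,0,0,-1, -0.71,-0.66,0,0,0,0,-1, -0.71,-0.66,0,0,0,0,-1, -0.71,-0.66,0,0,0,0,-1, -0.71,-0.66,0,0,0,0,-1, -0.71,-0.66,0,0,0,0,-1, -0.71,-0.66,0,0,0,0,-1, -0.71,-0.66,0,0,0,0,-1, -0.71,-0.66,0,0,0,0,-1]'
python3 -m inch '[-0.71,-0.66,0,0,0,0,-1, -0.71,-0.66,0,0,0,0,-1, -0.71,-0.66,0,0,0,0,-1, -0.71,-0.66,0,0,0,0,-1, -0.71,-0.66,0,0,0,0,-1, -0.71,-0.66,0,0,0,0,-1, -0.71,-0.66,0,0,0,0,-1, -0.71,-0.66,0,0,0,0,-1, -0.71,-0.66,0,0,0,0,-1, -0.71,-0.66,0,0,0,0,-1, -0.71,-0.66,0,0,0,0,-1, 0,0,0,0,0,0,-1]'
python3 - <<'E'
from h import *
st();to(457,-367,333,27.5)
p,d=viewer.read_camera("side");cv2.imwrite("pics/s1.png",cv2.resize(p[180:380,280:520],(720,600)))
E
```

```text
time: 4.58
tool_pos: [528.7, -110.2, 442.5]
eef_rot: [0.519, 0.855, 0.0, 0.0]
ft_force: [0.2, 0.5, 0.1]
gripper_width: 93.2
grip_force: 0.0
time: 5.58
tool_pos: [456.2, -370.4, 442.7]
eef_rot: [0.521, 0.854, -0.001, 0.001]
ft_force: [-1.4, 0.6, -0.5]
gripper_width: 93.0
grip_force: 0.0
t 5.58 tcp [ 456.2 -370.4  442.7] q [ 5.210e-01  8.535e-01 -1.200e-03  8.000e-04] F [-1.4  0.6 -0.5] w 93.0 j [ 0.31  0.41  0.39  1.9  -0.2   0.87  1.27]
tool shift /25: [0.12 0.09 4.39] cur yaw 27.2 turn z -0.05 tilt [-0.003 -0.001 -1.   ]
```

View pics/s1.png

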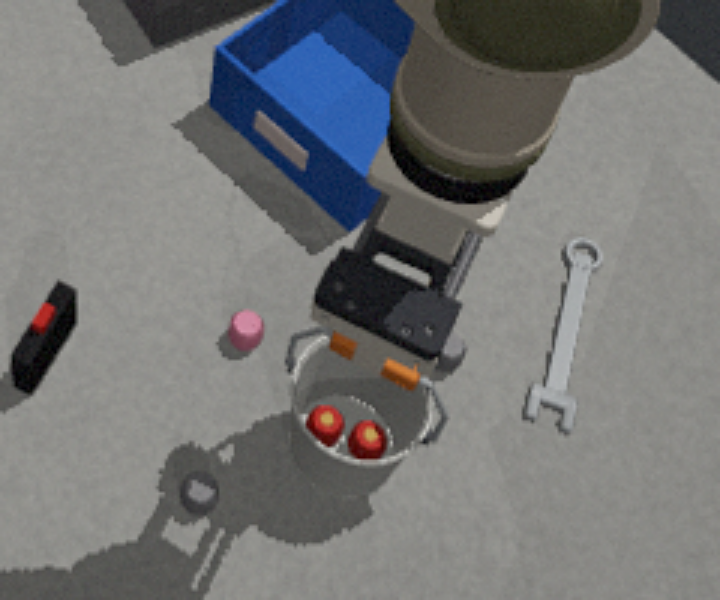

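The crop shows the gripper straddling the orange grip, whose ends show at about (343,345) and (400,375), with the fingers over its middle. I descend and close.

```bash
python3 -m inch '[0.03,0.02,0.55,0,0,0,-1, 0.03,0.02,0.55,0,0,0,-1, 0.03,0.02,0.55,0,0,0,-1, 0.03,0.02,0.55,0,0,0,-1, 0,0,0.55,0,0,0,-1, 0,0,0.55,0,0,0,-1, 0,0,0.55,0,0,0,-1, 0,0,0.55,0,0,0,-1, 0,0,0,0,0,0,-1]'
python3 -m inch '[0,0,0,0,0,0,1, 0,0,0,0,0,0,1, 0,0,0,0,0,0,1, 0,0,0,0,0,0,1, 0,0,0,0,0,0,1, 0,0,0,0,0,0,1, 0,0,0,0,0,0,1, 0,0,0,0,0,0,1, 0,0,0,0,0,0,1, 0,0,0,0,0,0,1, 0,0,0,0,0,0,1, 0,0,0,0,0,0,1]'
python3 -c "
from h import *
st();to(572.8-70*.991,-132.4-70*.132,450,7.6)"
```

```text
time: 6.38
tool_pos: [459.0, -360.9, 330.2]
eef_rot: [0.518, 0.855, 0.0, -0.002]
ft_force: [-0.4, 0.6, 0.3]
gripper_width: 92.9
grip_force: 0.0
time: 7.38
tool_pos: [458.7, -362.5, 332.2]
eef_rot: [0.519, 0.855, -0.0, -0.0]
ft_force: [-0.7, 0.5, -0.3]
gripper_width: 17.8
grip_force: 0.1
t 7.38 tcp [ 458.7 -362.5  332.2] q [ 0.5188  0.8549 -0.     -0.    ] F [-0.7  0.5 -0.3] w 17.8 j [ 0.36  0.54  0.32  2.01 -0.27  0.63  1.33]
tool shift /25: [ 7.01  5.67 -4.71] cur yaw 27.5 turn z 3.47 tilt [ 0. -0. -1.]
```

```bash
python3 -m inch '[0,0,0,0,0,0,1, 0,0,0,0,0,0,1, 0,0,0,0,0,0,1, 0,0,0,0,0,0,1, 0,0,-0.1,0,0,0,1, 0,0,-0.2,0,0,0,1, 0,0,-0.4,0,0,0,1, 0,0,-0.5,0,0,0,1, 0,0,-0.5,0,0,0,1, 0,0,-0.5,0,0,0,1, 0,0,-0.5,0,0,0,1, 0,0,-0.5,0,0,0,1, 0,0,-0.5,0,0,0,1, 0,0,-0.5,0,0,0,1, 0,0,-0.3,0,0,0,1, 0,0,-0.2,0,0,0,1, 0,0,0,0,0,0,1]'
python3 -c "
from h import *
st();to(572.8-70*.991,-132.4-70*.132,450,7.6)"
```

```text
time: 8.8
tool_pos: [458.7, -362.5, 450.8]
eef_rot: [0.519, 0.855, 0.0, 0.001]
ft_force: [0.7, 0.2, -4.7]
gripper_width: 15.8
grip_force: 30.0
t 8.8 tcp [ 458.7 -362.5  450.8] q [5.187e-01 8.549e-01 1.000e-04 8.000e-04] F [ 0.7  0.2 -4.7] w 15.8 j [ 0.29  0.4   0.39  1.9  -0.19  0.88  1.26]
tool shift /25: [7.01 5.67 0.03] cur yaw 27.51 turn z 3.47 tilt [-0.001  0.001 -1.   ]
```

```bash
python3 -m inch '[0.2,0.15,0,0,0,0,1, 0.4,0.32,0,0,0,0,1, 0.5,0.4,0,0,0,0,1, 0.5,0.4,0,0,0,0,1, 0.5,0.4,0,0,0,0,1, 0.5,0.4,0,0,0,0,1, 0.5,0.4,0,0,0,0,1, 0.5,0.4,0,0,0,0,1, 0.5,0.4,0,0,0,0,1, 0.5,0.4,0,0,0,0,1, 0.5,0.4,0,0,0,0,1, 0.5,0.4,0,0,0,0,1, 0.5,0.4,0,0,0,0,1, 0.5,0.4,0,0,0,0,1, 0.4,0.4,0,0,0,0,1, 0.3,0.2,0,0,0,0,1, 0.2,0.2,0,0,0,0,1]'
python3 -m inch '[0,0,0,0,0,0.2,1, 0,0,0,0,0,0.4,1, 0,0,0,0,0,0.5,1, 0,0,0,0,0,0.6,1, 0,0,0,0,0,0.6,1, 0,0,0,0,0,0.5,1, 0,0,0,0,0,0.4,1, 0,0,0,0,0,0.27,1, 0,0,0,0,0,0,1, 0,0,0,0,0,0,1]'
python3 - <<'E'
from h import *
st();to(572.8-60*.991,-132.4-60*.132,402,7.6)
p,d=viewer.read_camera("side");cv2.imwrite("pics/s2.png",cv2.resize(p[100:300,280:520],(720,600)))
E
```

```text
time: 10.22
tool_pos: [506.6, -124.2, 449.2]
eef_rot: [0.518, 0.855, -0.0, -0.001]
ft_force: [-1.0, 0.3, -5.8]
gripper_width: 15.7
grip_force: 30.0
time: 11.05
tool_pos: [506.6, -126.4, 449.7]
eef_rot: [0.659, 0.753, -0.0, 0.0]
ft_force: [-0.7, 0.1, -4.3]
gripper_width: 15.5
grip_force: 30.0
t 11.05 tcp [ 506.6 -126.4  449.7] q [ 6.585e-01  7.526e-01 -1.000e-04  0.000e+00] F [-0.7  0.1 -4.3] w 15.5 j [-0.2   0.32  0.45  2.03 -0.18  0.83  0.48]
tool shift /25: [-0.59  0.19  1.91] cur yaw 7.63 turn z 0.01 tilt [-0. -0. -1.]
```

View pics/s2.png

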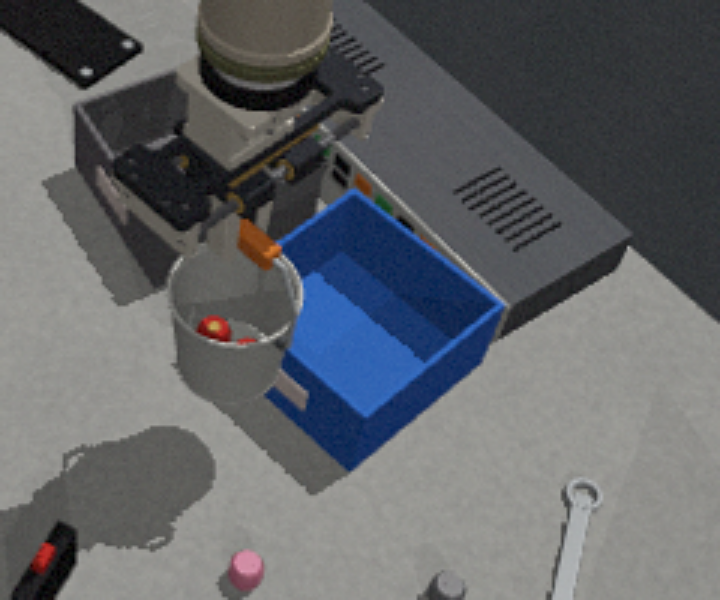

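The pail hangs upright in front of the card side of the bin. It shows at crop (235,330), the bin's near edge at about (300,350). At a large tilt the fingertips would come within a few mm of the pail wall, so I first lean the hand 0.6 rad outward about the pivot axis.

```bash
python3 -m inch '[0,0.2,0.0,0.2,0,0,1, 0,0.39,0.01,0.4,0,0,1, 0,0.49,0.01,0.5,0,0,1, 0,0.49,0.01,0.5,0,0,1, 0,0.49,0.01,0.5,0,0,1, 0,0.49,0.01,0.5,0,0,1, 0,0.49,0.01,0.5,0,0,1, 0,0.49,0.01,0.5,0,0,1, 0,0.49,0.01,0.5,0,0,1, 0,0.49,0.01,0.5,0,0,1, 0,0.49,0.01,0.5,0,0,1, 0,0.49,0.01,0.5,0,0,1, 0,0.29,0.01,0.3,0,0,1, 0,0.1,0,0.1,0,0,1, 0,0,0,0,0,0,1, 0,0,0,0,0,0,1]'
cat >> h.py <<'E'
U=np.array([.991,.132,0]);V=np.array([-.132,.991,0]);C=np.array([662,-120.5,0.]);E0=C-90*U+[0,0,90]
def Pto(*way):
    o=telemetry.get_obs();R=Ro.from_quat(o["eef_rot"]).as_matrix();P=np.array(o["tool_pos"])+244*R[:,2];D=P-E0
    print('P rel edge: s,v,z',np.round([D@U,D@V,D[2]],1),'lean',round(float(np.degrees(np.arccos(-R[2,2]))),1))
    for s,z in way:
        Q=E0+s*U+z*np.array([0,0,1]); print((s,z),np.round(R.T@(Q-P)/25,2)); P=Q
def arc(h,*ths):
    r=42+.1*h;return [(round((88-h)*np.sin(t)-r*np.cos(t),1),round((88-h)*np.cos(t)+r*np.sin(t),1)) for t in np.radians(ths)]
E
python3 -c "
from h import *
st();Pto((-60,68),*arc(20,0,20,40,60,75,90,100,110,118,126))"
```

```text
time: 12.43
tool_pos: [644.2, -107.9, 407.3]
eef_rot: [0.629, 0.719, -0.222, -0.194]
ft_force: [-0.1, -0.2, -4.3]
gripper_width: 15.7
grip_force: 30.0
t 12.43 tcp [ 644.2 -107.9  407.3] q [ 0.6292  0.719  -0.2222 -0.1942] F [-0.1 -0.2 -4.3] w 15.7 j [-0.22  0.68  0.47  1.61 -0.08  1.48  0.4 ]
P rel edge: s,v,z [-63.6  14.7 115.8] lean 34.3
(-60, 68) [-0.59  1.2   1.5 ]
(np.float64(-44.0), np.float64(68.0)) [-0.    0.53 -0.36]
(np.float64(-18.1), np.float64(78.9)) [-0.    0.61 -0.94]
(np.float64(10.0), np.float64(80.4)) [-0.    0.89 -0.68]
(np.float64(36.9), np.float64(72.1)) [-0.    1.08 -0.33]
(np.float64(54.3), np.float64(60.1)) [-0.    0.85  0.  ]
(np.float64(68.0), np.float64(44.0)) [-0.    0.82  0.22]
(np.float64(74.6), np.float64(31.5)) [-0.    0.5   0.26]
(np.float64(78.9), np.float64(18.1)) [0.   0.44 0.35]
(np.float64(80.7), np.float64(6.9)) [0.   0.31 0.33]
(np.float64(80.9), np.float64(-4.4)) [0.   0.26 0.37]
```

```bash
python3 -m inch '[-0.1,0.2,0.25,0,0,0,1, -0.1,0.2,0.25,0,0,0,1, -0.1,0.2,0.25,0,0,0,1, -0.1,0.2,0.25,0,0,0,1, -0.1,0.2,0.25,0,0,0,1, -0.1,0.2,0.25,0,0,0,1, 0,0.26,-0.18,0,0,0,1, 0,0.27,-0.18,0,0,0,1, 0,0.3,-0.47,0,0,0,1, 0,0.31,-0.47,0,0,0,1, 0,0.3,-0.23,0,0,0,1, 0,0.3,-0.23,0,0,0,1, 0,0.29,-0.22,0,0,0,1, 0,0.36,-0.11,0,0,0,1, 0,0.36,-0.11,0,0,0,1, 0,0.36,-0.11,0,0,0,1, 0,0,0,0,0,0,1, 0,0,0,0,0,0,1]'
python3 - <<'E'
from h import *
st();Pto(*arc(20,60,75,90,100,110,118,126))
p,d=viewer.read_camera("side");cv2.imwrite("pics/s3.png",cv2.resize(p[100:260,300:500],(750,600)))
E
```

```text
time: 13.93
tool_pos: [745.8, -109.2, 362.7]
eef_rot: [0.629, 0.719, -0.223, -0.195]
ft_force: [-2.1, 0.0, -1.6]
gripper_width: 15.6
grip_force: 30.0
t 13.93 tcp [ 745.8 -109.2  362.7] q [ 0.629   0.7189 -0.2227 -0.1947] F [-2.1  0.  -1.6] w 15.6 j [-0.18  0.84  0.45  1.37 -0.13  1.56  0.4 ]
P rel edge: s,v,z [36.7  0.  71.4] lean 34.4
(np.float64(36.9), np.float64(72.1)) [-0.   -0.01 -0.03]
(np.float64(54.3), np.float64(60.1)) [-0.    0.85  0.  ]
(np.float64(68.0), np.float64(44.0)) [-0.    0.82  0.22]
(np.float64(74.6), np.float64(31.5)) [-0.    0.5   0.26]
(np.float64(78.9), np.float64(18.1)) [-0.    0.44  0.35]
(np.float64(80.7), np.float64(6.9)) [-0.    0.31  0.33]
(np.float64(80.9), np.float64(-4.4)) [0.   0.26 0.37]
```

View pics/s3.png

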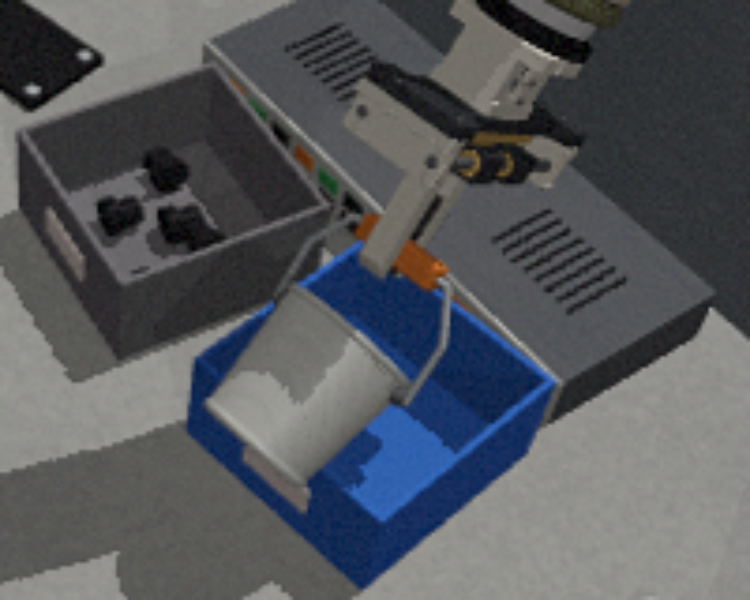

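The pail rests on the near edge with its base at crop (255,445) and its mouth at (345,340), tilted about 60° as planned. I continue the arc.

```bash
python3 -m inch '[0,0.28,0,0,0,0,1, 0,0.28,0,0,0,0,1, 0,0.28,0,0,0,0,1, 0,0.27,0.07,0,0,0,1, 0,0.27,0.07,0,0,0,1, 0,0.27,0.08,0,0,0,1, 0,0.25,0.13,0,0,0,1, 0,0.25,0.13,0,0,0,1, 0,0.22,0.17,0,0,0,1, 0,0.22,0.17,0,0,0,1, 0,0.15,0.16,0,0,0,1, 0,0.15,0.16,0,0,0,1, 0,0.13,0.18,0,0,0,1, 0,0.13,0.18,0,0,0,1, 0,0,0,0,0,0,1, 0,0,0,0,0,0,1, 0,0,0,0,0,0,1, 0,0,0,0,0,0,1, 0,0,0,0,0,0,1, 0,0,0,0,0,0,1]'
python3 - <<'E'
from h import *
st();Pto(*arc(20,126))
p,d=viewer.read_camera("side");q,_=viewer.read_camera("top");a=cv2.resize(p[100:260,320:480],(400,400));b=cv2.resize(q[70:190,300:420],(400,400));cv2.imwrite("pics/s4.png",np.hstack([a,b]))
E
```

```text
time: 15.65
tool_pos: [788.8, -103.5, 288.1]
eef_rot: [0.629, 0.719, -0.222, -0.195]
ft_force: [1.5, 0.9, -1.9]
gripper_width: 15.5
grip_force: 30.0
t 15.65 tcp [ 788.8 -103.5  288.1] q [ 0.6292  0.7189 -0.2224 -0.1947] F [ 1.5  0.9 -1.9] w 15.5 j [-0.16  0.97  0.43  1.28 -0.16  1.53  0.39]
P rel edge: s,v,z [80.1  0.  -3.2] lean 34.4
(np.float64(80.9), np.float64(-4.4)) [-0.    0.05  0.02]
```

View pics/s4.png

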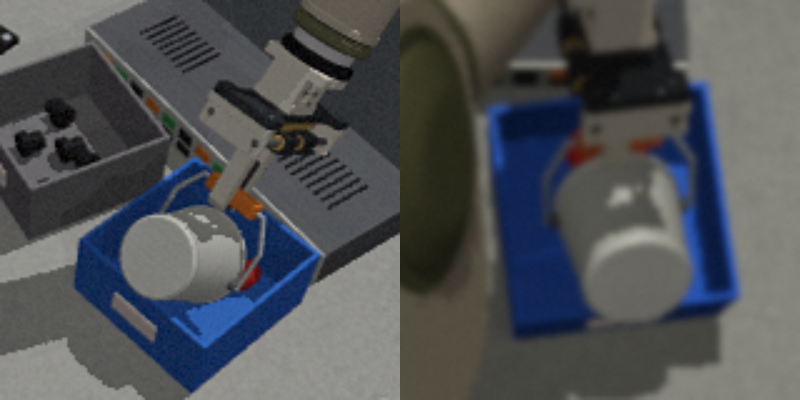

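The pail is well past horizontal. Red drums show at (250,275) in the side half and (575,150) in the top half, so both look out. I go back along the arc.

```bash
python3 -m inch '[0,-0.13,-0.18,0,0,0,1, 0,-0.13,-0.18,0,0,0,1, 0,-0.15,-0.16,0,0,0,1, 0,-0.15,-0.16,0,0,0,1, 0,-0.22,-0.17,0,0,0,1, 0,-0.22,-0.17,0,0,0,1, 0,-0.25,-0.13,0,0,0,1, 0,-0.25,-0.13,0,0,0,1, 0,-0.27,-0.08,0,0,0,1, 0,-0.27,-0.07,0,0,0,1, 0,-0.27,-0.07,0,0,0,1, 0,-0.28,0,0,0,0,1, 0,-0.28,0,0,0,0,1, 0,-0.28,0,0,0,0,1]'
python3 -m inch '[0,-0.36,0.11,0,0,0,1, 0,-0.36,0.11,0,0,0,1, 0,-0.36,0.11,0,0,0,1, 0,-0.3,0.23,0,0,0,1, 0,-0.3,0.23,0,0,0,1, 0,-0.3,0.23,0,0,0,1, 0,-0.3,0.4,0,0,0,1, 0,-0.31,0.4,0,0,0,1, 0,-0.27,0.18,0,0,0,1, 0,-0.27,0.18,0,0,0,1, 0,-0.27,0.18,0,0,0,1, 0,-0.27,0.18,0,0,0,1, 0,0,0,0,0,0,1, 0,0,0,0,0,0,1]'
python3 - <<'E'
from h import *
st();Pto((-100,80),(-100,110))
p,d=viewer.read_camera("side");q,_=viewer.read_camera("top");a=cv2.resize(p[100:260,300:460],(400,400));b=cv2.resize(q[70:190,300:420],(400,400));cv2.imwrite("pics/s5.png",np.hstack([a,b]))
E
```

```text
time: 16.92
tool_pos: [744.6, -109.5, 363.5]
eef_rot: [0.629, 0.719, -0.223, -0.195]
ft_force: [-0.9, -0.4, -2.5]
gripper_width: 15.6
grip_force: 30.0
time: 18.08
tool_pos: [634.7, -124.2, 363.0]
eef_rot: [0.629, 0.719, -0.222, -0.194]
ft_force: [0.8, -0.5, -4.6]
gripper_width: 15.5
grip_force: 30.0
t 18.08 tcp [ 634.7 -124.2  363. ] q [ 0.6293  0.7189 -0.2222 -0.1945] F [ 0.8 -0.5 -4.6] w 15.5 j [-0.19  0.72  0.46  1.67 -0.08  1.39  0.42]
P rel edge: s,v,z [-75.2  -0.1  71.6] lean 34.3
(-100, 80) [ 0.   -1.01  0.28]
(-100, 110) [ 0.   -0.68 -0.99]
```

View pics/s5.png

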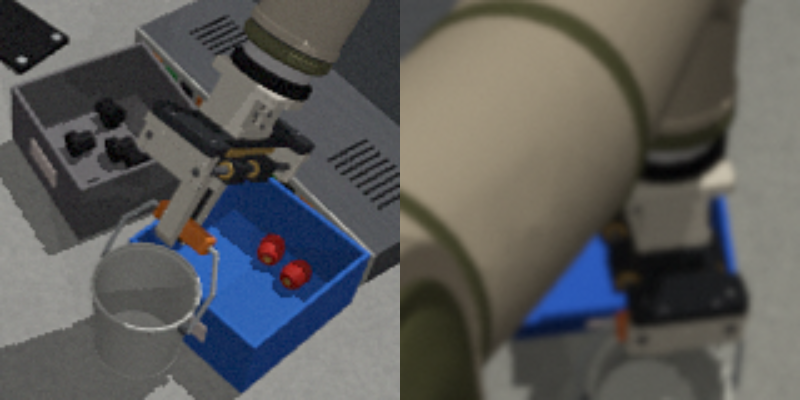

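The pail hangs empty at (150,300), and both red drums lie in the blue bin at (270,250) and (295,273). I back away, bring the hand upright and set the pail down.

```bash
python3 -m inch '[0,-0.15,-0.02,0,0,0,1, 0,-0.3,-0.03,0,0,0,1, 0,-0.3,-0.03,0,0,0,1, 0,-0.3,-0.03,0,0,0,1, 0,-0.3,-0.03,0,0,0,1, 0,-0.3,-0.03,0,0,0,1, 0,-0.3,-0.03,0,0,0,1, 0,-0.25,-0.03,0,0,0,1, 0,-0.15,-0.03,0,0,0,1, 0,0,0,0,0,0,1]'
python3 -m inch '[0,-0.2,0.0,-0.2,0,0,1, 0,-0.39,0.01,-0.4,0,0,1, 0,-0.49,0.01,-0.5,0,0,1, 0,-0.49,0.01,-0.5,0,0,1, 0,-0.49,0.01,-0.5,0,0,1, 0,-0.49,0.01,-0.5,0,0,1, 0,-0.49,0.01,-0.5,0,0,1, 0,-0.49,0.01,-0.5,0,0,1, 0,-0.49,0.01,-0.5,0,0,1, 0,-0.49,0.01,-0.5,0,0,1, 0,-0.49,0.01,-0.5,0,0,1, 0,-0.49,0.01,-0.5,0,0,1, 0,-0.29,0.01,-0.3,0,0,1, 0,-0.1,0,-0.1,0,0,1, 0,0,0,0,0,0,1, 0,0,0,0,0,0,1]'
python3 - <<'E'
from h import *
st();Pto((-120,-2),(-120,10))
p,d=viewer.read_camera("side")
for r in spotter.trace("side","pail")[:2]:
    w=maskpts("side",r["pixels"],d);print(round(r["p"],2),r["box"],np.percentile(w,2,0),np.percentile(w,98,0))
for r in spotter.spot_in("side","insulator1")[:6]:print(r)
E
```

```text
time: 19.02
tool_pos: [589.9, -130.3, 402.1]
eef_rot: [0.629, 0.719, -0.222, -0.194]
ft_force: [0.0, 0.6, -3.9]
gripper_width: 15.6
grip_force: 30.0
time: 20.35
tool_pos: [453.7, -148.3, 444.5]
eef_rot: [0.658, 0.753, -0.0, -0.0]
ft_force: [0.1, -0.2, -4.4]
gripper_width: 15.9
grip_force: 30.0
t 20.35 tcp [ 453.7 -148.3  444.5] q [ 6.585e-01  7.526e-01 -2.000e-04 -2.000e-04] F [ 0.1 -0.2 -4.4] w 15.9 j [-0.16  0.27  0.46  2.12 -0.16  0.78  0.53]
P rel edge: s,v,z [-120.3   -0.   110.5] lean 0.0
(-120, -2) [0.   0.02 4.5 ]
(-120, 10) [ 0.   -0.   -0.48]
0.61 [320.3, 192.7, 368.1, 252.9] [ 406.46911203 -207.1518121     4.20805087] [ 502.51211464 -103.67928134  287.48130193]
{'box': [423.0, 293.0, 434.3, 301.1], 'p': 0.71}
{'box': [339.4, 339.6, 353.1, 354.6], 'p': 0.63}
{'box': [413.2, 203.7, 423.4, 216.6], 'p': 0.55}
{'box': [357.4, 284.4, 367.8, 294.8], 'p': 0.55}
{'box': [406.2, 193.6, 413.7, 204.8], 'p': 0.43}
```

```bash
python3 -m inch '[0,0,0.2,0,0,0,1, 0,0,0.45,0,0,0,1, 0,0,0.5,0,0,0,1, 0,0,0.5,0,0,0,1, 0,0,0.5,0,0,0,1, 0,0,0.5,0,0,0,1, 0,0,0.5,0,0,0,1, 0,0,0.4,0,0,0,1, 0,0,0.3,0,0,0,1, 0,0,0.2,0,0,0,1, 0,0,0.1,0,0,0,1, 0,0,0.1,0,0,0,1, 0,0,0.1,0,0,0,1, 0,0,0,0,0,0,1, 0,0,0,0,0,0,1]'
python3 -m inch '[0,0,0.05,0,0,0,1, 0,0,0.05,0,0,0,1, 0,0,0,0,0,0,1, 0,0,0,0,0,0,1]'
```

```text
time: 21.75
tool_pos: [453.5, -148.4, 335.9]
eef_rot: [0.659, 0.753, 0.0, 0.0]
ft_force: [1.1, -0.5, -3.3]
gripper_width: 15.4
grip_force: 30.0
time: 22.08
tool_pos: [453.5, -148.4, 333.2]
eef_rot: [0.659, 0.753, 0.0, 0.0]
ft_force: [-0.5, -0.2, -4.0]
gripper_width: 16.0
grip_force: 30.0
```

```bash
python3 -m inch '[0,0,0.05,0,0,0,1, 0,0,0.05,0,0,0,1, 0,0,0,0,0,0,1, 0,0,0,0,0,0,1]'
```

```text
time: 22.42
tool_pos: [454.1, -148.5, 332.4]
eef_rot: [0.659, 0.753, 0.001, 0.001]
ft_force: [-3.0, 3.2, 23.9]
gripper_width: 15.5
grip_force: 30.0
```

Touched down. I ease off slightly, open, and rise.

```bash
python3 -m inch '[0,0,-0.05,0,0,0,1, 0,0,0,0,0,0,1, 0,0,0,0,0,0,0.5, 0,0,0,0,0,0,0, 0,0,0,0,0,0,-1, 0,0,0,0,0,0,-1, 0,0,0,0,0,0,-1, 0,0,0,0,0,0,-1, 0,0,0,0,0,0,-1, 0,0,0,0,0,0,-1, 0,0,0,0,0,0,-1, 0,0,0,0,0,0,-1]'
python3 -m inch '[0,0,-0.2,0,0,0,-1, 0,0,-0.4,0,0,0,-1, 0,0,-0.6,0,0,0,-1, 0,0,-0.6,0,0,0,-1, 0,0,-0.6,0,0,0,-1, 0,0,-0.6,0,0,0,-1, 0,0,-0.6,0,0,0,-1, 0,0,-0.6,0,0,0,-1, 0,0,-0.4,0,0,0,-1, 0,0,0,0,0,0,-1, 0,0,0,0,0,0,-1, 0,0,0,0,0,0,-1]'
python3 - <<'E'
from h import *
st()
p,d=viewer.read_camera("side");cv2.imwrite("pics/s6.png",cv2.resize(p[100:360,180:500],(738,600)))
V,U_=np.mgrid[0:400,0:640];W=px2w("side",U_.ravel(),V.ravel(),d.ravel())
R=W[(abs(W[:,0]-454)<75)&(abs(W[:,1]+148)<75)&(W[:,2]>93)&(W[:,2]<106)]
A=np.c_[R[:,:2],np.ones(len(R))];print(len(R),np.linalg.lstsq(A,R[:,2],rcond=None)[0],cv2.minEnclosingCircle(R[:,:2].astype(np.float32)))
E
```

```text
time: 23.42
tool_pos: [453.5, -148.4, 331.9]
eef_rot: [0.659, 0.753, 0.0, 0.0]
ft_force: [-1.0, 0.2, -0.5]
gripper_width: 77.6
grip_force: 0.0
time: 24.42
tool_pos: [453.3, -148.2, 446.4]
eef_rot: [0.658, 0.753, -0.0, -0.0]
ft_force: [0.4, -0.6, -1.1]
gripper_width: 93.1
grip_force: 0.0
t 24.42 tcp [ 453.3 -148.2  446.4] q [ 6.585e-01  7.526e-01 -1.000e-04 -3.000e-04] F [ 0.4 -0.6 -1.1] w 93.1 j [-0.17  0.26  0.46  2.12 -0.16  0.79  0.53]
251 [-7.48165691e-03 -7.29139441e-03  1.01658707e+02] ((453.8735656738281, -154.11228942871094), 59.18950653076172)
```

View pics/s6.png

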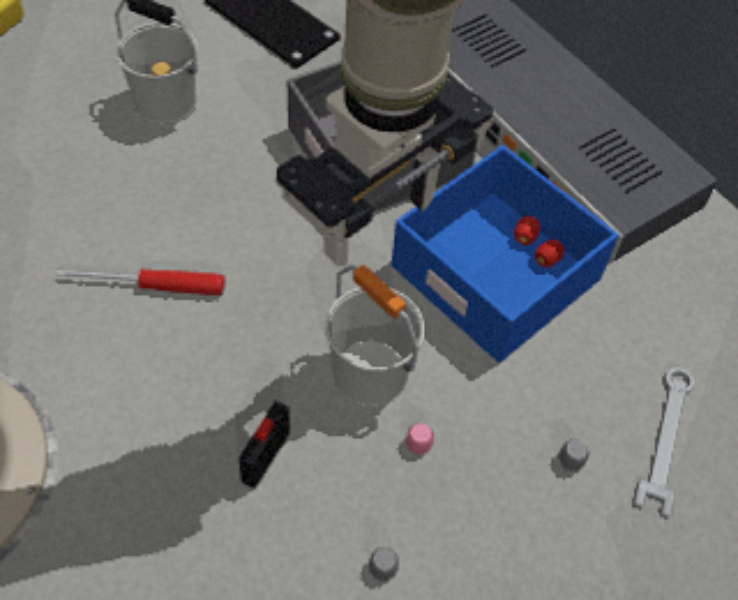

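The empty pail stands level at (375,345), clear of the bins, and both red drums rest in the blue bin at (527,230) and (549,252). The black-grip pail at (160,70) looks untouched and the gripper is clear. I hand the job in.

```bash
python3 -c "
from h import *
print(workorder.close_job())"
```

```text
the job is handed in; nothing more can be done
None
```

I handed the job in: both red insulators are in the blue bin, the emptied orange-grip pail stands upright on the worktop clear of the bins, and the black-grip pail was not touched. The hand-in gave no verdict, so this rests on the last camera picture.

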